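# Ready the hot plate for a bonding run

## Task

Get the bench hot plate ready for a bonding run: tighten the board holder's three clamp knobs clockwise to their end stops, and lay every heat sink that stands on edge on the hot plate flat on one of its broad faces (a light push near the top tips it over), inside the plate's rim and none on top of another. Only when all that is done may the heat be set: flip the control box's clear cover right back so that it stays up by itself, turn the heat dial clockwise until its pointer is on the thick white line, and shut the cover again. Leave the bottle, tape, tin, screwdriver, brush, tray and cup where they are.

Things in the scene. Friction and masses are not known exactly. Their poses are not given: they have to be found in the camera images.
- hotplate: Bench hot plate, dark steel slab 260 (x) x 280 (y) mm, fixed; origin at the centre of its underside; its flat top is 45 mm above the table, with a rim along all four edges, 8 mm wide and standing 8 mm above the top (inside the rim: 244 x 264 mm).
- sink1: Double-sided finned aluminium heat sink, a block 16 (own x) x 50 (own y) x 44 (own z) mm, about 110 g, may be absent; origin at its centre. It starts standing on a 16 x 50 mm edge on the hot plate (own z up). Its two broad 50 x 44 mm faces are alike: flat on either, own x is vertical, origin 8 mm above the plate. Pushed along own x near the top it tips over once the top has moved 16 mm.
- sink2: Double-sided finned aluminium heat sink, a block 16 (own x) x 50 (own y) x 44 (own z) mm, about 110 g, may be absent; origin at its centre. It starts standing on a 16 x 50 mm edge on the hot plate (own z up). Its two broad 50 x 44 mm faces are alike: flat on either, own x is vertical, origin 8 mm above the plate. Pushed along own x near the top it tips over once the top has moved 16 mm.
- sink3: Double-sided finned aluminium heat sink, a block 16 (own x) x 50 (own y) x 44 (own z) mm, about 110 g, may be absent; origin at its centre. It starts standing on a 16 x 50 mm edge on the hot plate (own z up). Its two broad 50 x 44 mm faces are alike: flat on either, own x is vertical, origin 8 mm above the plate. Pushed along own x near the top it tips over once the top has moved 16 mm.
- sink4: Double-sided finned aluminium heat sink, a block 16 (own x) x 50 (own y) x 44 (own z) mm, about 110 g, may be absent; origin at its centre. It starts standing on a 16 x 50 mm edge on the hot plate (own z up). Its two broad 50 x 44 mm faces are alike: flat on either, own x is vertical, origin 8 mm above the plate. Pushed along own x near the top it tips over once the top has moved 16 mm.
- holder: Board holder, fixed aluminium plate 150 (x) x 160 (y) x 20 mm with a green circuit board on it and three captive clamp knobs; origin at the centre of its underside. It stands to the left or the right of the hot plate, the controller on the other side.
- bolt1 (a joint): Turn of clamp knob 1 (at x -45, y -60 mm on the holder): 0 = fully loose, grows clockwise seen from above, end stop (tight) at 2.0 rad; friction about 0.06 N m, stays where it is left.
- bolt1_grip (a point): Grip point of clamp knob 1, on its vertical axis, 57 mm above the table. The black grip is a bar 34 mm long along the point's own x, 14 mm wide (pinch it across y), from 34 to 64 mm above the table, over a disc of radius 18 mm. The point turns with the knob.
- bolt2 (a joint): Turn of clamp knob 2 (at x -45, y +60 mm on the holder): 0 = fully loose, grows clockwise seen from above, end stop (tight) at 2.0 rad; friction about 0.06 N m, stays where it is left.
- bolt2_grip (a point): Grip point of clamp knob 2, on its vertical axis, 57 mm above the table. The black grip is a bar 34 mm long along the point's own x, 14 mm wide (pinch it across y), from 34 to 64 mm above the table, over a disc of radius 18 mm. The point turns with the knob.
- bolt3 (a joint): Turn of clamp knob 3 (at x +48, y 0 mm on the holder): 0 = fully loose, grows clockwise seen from above, end stop (tight) at 2.0 rad; friction about 0.06 N m, stays where it is left.
- bolt3_grip (a point): Grip point of clamp knob 3, on its vertical axis, 57 mm above the table. The black grip is a bar 34 mm long along the point's own x, 14 mm wide (pinch it across y), from 34 to 64 mm above the table, over a disc of radius 18 mm. The point turns with the knob.
- controller: Hot plate's control box, fixed, blue, 140 (x -80 to +60) x 150 (y) x 60 mm high; origin at the underside, directly below the dial's axis. On its top the black heat dial under a clear cover.
- dial (a joint): Turn of the heat dial, grows clockwise seen from above, 0 to 2.2 rad. The dial's white pointer line is over the thick white line painted on the box at 1.6 rad (the other scale marks are small dots). Friction about 0.03 N m, stays where it is left.
- dial_grip (a point): Grip point of the heat dial, on its vertical axis, 97 mm above the table. The grip is a bar 38 mm long along the point's own x (white pointer at the -x end of the bar's top), 14 mm wide (pinch it across y), its top 104 mm above the table; disc of radius 20 mm below it. The point turns with the dial.
- cover (a joint): Opening angle of the clear flip cover: 0 = closed over the dial, 2.1 rad = stop, leaning back. Hinge along the control box's y, midway 50 mm towards the box's +x from the dial's axis and 60.5 mm above the table. Below about 0.9 rad it falls shut under its weight (120 g), above that it falls back to the stop and stays there.
- cover_handle (a point): Middle of the cover's handle, a steel bar 10 mm thick, 60 mm long along the box's y, its axis 30 mm above the cover's top. Closed it is 85 mm from the hinge towards the box's -x and 81 mm above the hinge. The cover is a clear box 100 x 100 x 51 mm, open below. Pushing the bar to the box's +x opens it; pushing it from behind to -x closes it.
- flux_bottle: Small white bottle, 36 mm across, 75 mm high, a bystander: leave it alone.
- tape_roll: Roll of amber tape lying flat, 70 mm across, 16 mm high, a bystander: leave it alone.
- tip_tin: Round brass tin, 44 mm across, 30 mm high, a bystander: leave it alone.
- driver: Screwdriver, 150 mm long, lying, a bystander: leave it alone.
- brush: Brush, 140 mm long, lying, a bystander: leave it alone.
- screw_tray: Grey open tray, 70 x 100 x 22 mm, a bystander: leave it alone.
- swab_cup: Blue cup, 56 mm across, 60 mm high, a bystander: leave it alone.
There are look-alikes about, which are no part of the job. Leave any green or turquoise look-alike of the sink2 alone.

How it is judged (in metres and radians):
On the way, in this order (a step that is already met when the one before it is completed fails the run):
1. all three clamp knobs are tight and every heat sink lies flat on the hot plate (value of joint each of bolt1, bolt2, bolt3 above 1.88 rad and (angle between sink1's own x axis and vertical below 0.12 rad or angle between sink1's own x axis and vertical above 3.02 rad) and x of sink1 in the frame of hotplate between -0.103 and 0.103 m and y of sink1 in the frame of hotplate between -0.113 and 0.113 m and z of sink1 in the frame of hotplate between 0.049 and 0.057 m and (angle between sink2's own x axis and vertical below 0.12 rad or angle between sink2's own x axis and vertical above 3.02 rad) and x of sink2 in the frame of hotplate between -0.103 and 0.103 m and y of sink2 in the frame of hotplate between -0.113 and 0.113 m and z of sink2 in the frame of hotplate between 0.049 and 0.057 m and (angle between sink3's own x axis and vertical below 0.12 rad or angle between sink3's own x axis and vertical above 3.02 rad) and x of sink3 in the frame of hotplate between -0.103 and 0.103 m and y of sink3 in the frame of hotplate between -0.113 and 0.113 m and z of sink3 in the frame of hotplate between 0.049 and 0.057 m and (angle between sink4's own x axis and vertical below 0.12 rad or angle between sink4's own x axis and vertical above 3.02 rad) and x of sink4 in the frame of hotplate between -0.103 and 0.103 m and y of sink4 in the frame of hotplate between -0.113 and 0.113 m and z of sink4 in the frame of hotplate between 0.049 and 0.057 m), for 0.2 s.
2. with the cover leaning back, the heat dial's pointer is on the thick white line (value of joint dial between 1.45 and 1.75 rad and value of joint cover above 1.5 rad), for 0.2 s.
At the end, for the whole second after the job is handed in: Each clamp knob is within 0.12 rad of its end stop (2.0); every heat sink present rests flat (within 0.12 rad) on a broad face on the hot plate's top inside the rim; the dial is at 1.6 +- 0.15 rad; the cover is closed (below 0.06 rad); all at rest (all of step 1 and value of joint dial between 1.45 and 1.75 rad and value of joint cover below 0.06 rad and linear speed of each of sink1, sink2, sink3, sink4 below 0.02 m/s); the robot touches nothing.
It fails at once if a bystander (bottle, tape, tin, screwdriver, brush, tray, cup) is moved by more than 40 mm (distance of any of flux_bottle, tape_roll, tip_tin, driver, brush, screw_tray, swab_cup from where it was at the start of the episode above 0.04 m).
Of sink1, sink2, sink3, sink4 only 2 to 4 are there at a start; the rules pass over those that are not, and their reading is None.
At some moment in a run one of sink1, sink2, sink3, sink4 may be knocked a few centimetres aside while the robot is not near it.
Once in a run the grip may slacken for a moment while it holds something.
It also fails if it takes over 210 s, if anything falls off the work surface, if the arm or the gripper's body presses on something with over 40 N, if the wrist force passes 120 N, or if a joint passes its speed limit or range.

## Robot

A 6-joint arm with a two-finger parallel gripper is mounted at the origin on the work surface. World frame = base frame: x ahead of the robot, y to its left, z up, the work surface at z = 0. Lengths are in mm, angles in rad, forces in N, time in s.
With the tool pointing down it reaches from about 275 to 1000 mm from the base axis. Payload 8.4 kg.
Tool frame: the origin (TCP) lies between the finger pads; the fingertips stand 22 mm ahead of it and the grasp point (between the pads) lies 3 mm ahead of it; z points along the fingers, y is the line along which they close (so a half turn about z gives the same grasp; the last joint's range is limited). The gripper opens to 85 mm and grips with 20 to 120 N. Pads are 22 mm wide; open, the fingers measure 114 mm over their backs; the gripper's body (76 mm by 85 mm) begins 54 mm behind the grasp point. The pads swing forward as they close: fully open they stand 13 mm farther back than shut.
Start: joints at [-1.132, 0.353, 1.633, -0, 1.155, -0.002], TCP at [266.663, -565.26, 253.281] pointing down, gripper open.
Joint ranges: [-2.63, 2.63], [-0.92, 2.1], [0.06, 2.66], [-1.3, 4.44], [0, 2.69], [-3.02, 3.02]. Speed limits (rad/s): [2.22, 2.22, 2.79, 3.14, 3.14, 3.14].

## Interface

Orientations are given as [roll, pitch, yaw] about the fixed x, y, z axes, in that order (R = Rz(yaw) Ry(pitch) Rx(roll)).
In Python, from rig import r, grab_frame gives the robot as it stands.
- The arm moves only by the shell command python3 -m inch 'ROWS' [FORCE]. ROWS is JSON, a list of rows, each a list of 7 numbers: the turn, a rotation vector about the tool's x, y, z as a fraction of full scale, then the shift along the tool's x, y, z as a fraction of full scale, then the closure, from 0 (fully open) to 1 (shut). In form: [[rx, ry, rz, dx, dy, dz, fingers], ...]. A call has 1 to 8 rows; each row shifts and turns the commanded pose from where the row before left it, along the tool's axes as they then stand; what a row does not reach is not made up. Full scale, the value 1, is 2.5 cm for a shift and pi rad for a turn. A row lasts 1/12 s, in which the tool goes at most 41.7 mm and 7.16 degrees, less where a joint would pass 70% of its speed; a pose out of reach is approached as far as the arm can. A call with a number of a shift or a turn outside -1 to 1 is refused whole. A call with a gripper value outside its range is refused whole. The fingers move at their own pace and stop on an object; FORCE is the grip in N (left out, the last holds). Time passes only in rows, so rows that do not move let the fingers close. It gives the time, the measured TCP pose, the force, the opening and the grip force at its end, in the units of the state.
- r.sense(): the state, without advancing time (a new reading comes with each control period).
- grab_frame(name): name is "scene" or "top" or "wrist"; returns a dict with "pixels" (384x512x3 uint8, red, green, blue), "z_map" (384x512 float32, mm along the optical axis (not along the pixel's ray), 0 where there is no reading), "vertical_fov" (degrees; the focal length in pixels is half the picture's height over the tangent of half this angle, whatever the lens; pixels are square), "cx", "cy" (the principal point, pixels), "cam_to_world" (4x4, takes a point from camera to world coordinates). Camera axes: x right, y down, z forward; pixel columns grow to the right and rows downward; lengths in mm; the calibration is good to about 2 mm. A picture is of the moment at which its call begins.
- r.sign_off(): hands the job in; it is judged then, once.
The state is a dict: "clock": time; "qpos": joint angles; "qvel": joint speeds; "joint_efforts": joint torques, N m; "eef_pos": TCP position; "tcp_rot": TCP orientation; "contact_force": force on the tool from outside, world axes, zero at the start; "wrist_torque": the same for the moment, N m; "opening": opening from 0.0 (shut) to 1.0 (fully open); "grasp_force": force on a finger pad.
Only numpy, scipy, OpenCV 4.12 (cv2) and the standard library are available. Lean on these libraries where they do the work, as an engineer would, in place of code of your own. Each camera call takes 0.05 s, during which the arm holds its last target. There are 200 camera calls.

## Working session

There is one attempt and no reset: what is moved stays moved. The work goes in short steps, Python scripts to look and compute and a shell command to move; the robot and the scene stay as the last step left them, time stands still between calls to the robot, and variables do not carry over. Pictures are saved under pics/ and viewed, at most 14 in all, crops included, and the job is handed in when it is done.

```bash
ls; mkdir -p pics; cat > h.py <<'E'
import numpy as np, cv2
from rig import r, grab_frame
def shot(n,fn=None):
    f=grab_frame(n)
    if fn: cv2.imwrite('pics/'+fn,cv2.cvtColor(f['pixels'],cv2.COLOR_RGB2BGR))
    return f
def pts(f):
    z=f['z_map'];h,w=z.shape;fl=h/2/np.tan(np.radians(f['vertical_fov'])/2)
    u,v=np.meshgrid(np.arange(w),np.arange(h))
    P=np.stack([(u-f['cx'])/fl*z,(v-f['cy'])/fl*z,z,np.ones_like(z)],-1)
    W=(P@np.array(f['cam_to_world']).T)[...,:3]; W[z<=0]=np.nan
    return W
def ray(f,u,v,h):
    fl=f['pixels'].shape[0]/2/np.tan(np.radians(f['vertical_fov'])/2)
    T=np.array(f['cam_to_world']);d=T[:3,:3]@np.array([(u-f['cx'])/fl,(v-f['cy'])/fl,1]);o=T[:3,3]
    return o+d*(h-o[2])/d[2]
E
python3 - <<'E'
from h import *
import pickle
for n in ('top','scene'):
    f=shot(n,n+'1.png'); pickle.dump(f,open(n+'1.pkl','wb'))
    print(n,f['vertical_fov'],f['cx'],f['cy'],np.round(f['cam_to_world'],3).tolist())
print(r.sense())
E
```

```text
pics
top 48.01563933136373 261.8384810379252 187.49285146503365 [[0.018, -0.984, 0.177, 367.212], [-1.0, -0.018, 0.002, -19.519], [0.001, -0.177, -0.984, 1150.121], [0.0, 0.0, 0.0, 1.0]]
scene 48.33401802260272 254.59330739710143 189.86540238974663 [[-0.663, 0.626, -0.41, 994.592], [0.748, 0.554, -0.365, 390.445], [-0.001, -0.549, -0.835, 1058.955], [0.0, 0.0, 0.0, 1.0]]
{'clock': 0.1, 'qpos': array([-1.13239689e+00,  3.53602359e-01,  1.63401573e+00, -1.93326904e-05,
        1.15522566e+00, -2.37195989e-03]), 'qvel': array([ 0.00024083, -0.00037853, -0.00250135,  0.00041424,  0.00162716,
       -0.00166014]), 'joint_efforts': array([ 7.81832878e-04, -6.06353974e+01, -3.42818427e+01,  8.40948610e-05,
        3.95220224e-03, -1.05312128e-05]), 'eef_pos': array([ 266.49602011, -564.91156063,  252.64093111]), 'tcp_rot': array([-3.14034152e+00,  1.47098381e-05,  4.40779218e-01]), 'contact_force': array([ 0.4735888 , -0.0171815 , -0.59908554]), 'wrist_torque': array([-0.0130805 , -0.02212029, -0.00051023]), 'grasp_force': 0.0, 'opening': 1.003136396119784}
```

View pics/top1.png

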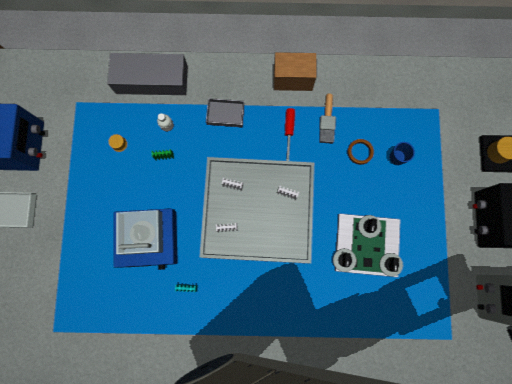

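View pics/scene1.png

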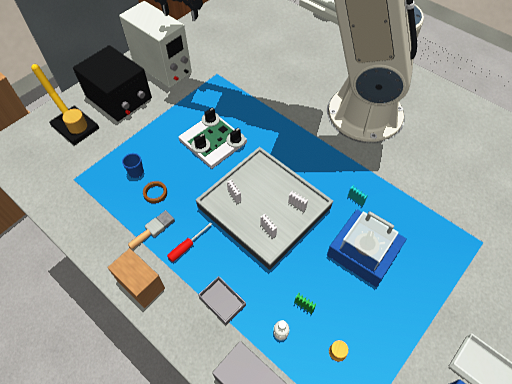

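The hot plate is at the centre with three white sinks at about (232,184), (288,193) and (227,228). The holder is on the right with knobs at (370,226), (345,260) and (391,264). The controller is on the left at (145,237), and the look-alikes are the green and turquoise pieces off the plate. I'll zoom in and fit positions next.

```bash
python3 - <<'E'
from h import *
import pickle
f=pickle.load(open('top1.pkl','rb'));g=pickle.load(open('scene1.pkl','rb'))
a=cv2.cvtColor(f['pixels'],cv2.COLOR_RGB2BGR);b=cv2.cvtColor(g['pixels'],cv2.COLOR_RGB2BGR)
c=lambda i,x,y,w,h:cv2.resize(i[y:y+h,x:x+w],(400,300),interpolation=cv2.INTER_CUBIC)
cv2.imwrite('pics/z1.png',np.vstack([np.hstack([c(a,100,195,100,75),c(b,315,200,100,75)]),np.hstack([c(a,323,205,84,63),c(b,170,95,84,63)])]))
W=pts(f)
hsv=cv2.cvtColor(f['pixels'],cv2.COLOR_RGB2HSV)
# sinks: inside plate, z>60
m=((W[...,2]>80)&(W[...,2]<95)).astype(np.uint8); m[:, :205]=0;m[:,312:]=0;m[:160]=0;m[260:]=0
n,l,s,ce=cv2.connectedComponentsWithStats(m)
for i in range(1,n):
    if s[i,4]<15: continue
    q=W[l==i];x=cv2.minAreaRect(q[:,:2].astype(np.float32)); 
    e=np.linalg.eigh(np.cov(q[:,:2].T))[1][:,1]
    print('sink',s[i,4],q.mean(0).round(1),x,'ax',np.degrees(np.arctan2(e[1],e[0])).round(1))
# rim of plate
m=(W[...,2]>48)&(W[...,2]<58);m[:,:198]=0;m[:,318:]=0;m[:150]=0;m[270:]=0
k,lab,st,_=cv2.connectedComponentsWithStats(m.astype(np.uint8)); i=1+np.argmax(st[1:,4])
print('plate',cv2.minAreaRect(W[lab==i][:,:2].astype(np.float32)))
# holder plate
m=(W[...,2]>14)&(W[...,2]<30);m[:,:330]=0;m[:,410:]=0;m[:205]=0;m[280:]=0
k,lab,st,_=cv2.connectedComponentsWithStats(m.astype(np.uint8)); i=1+np.argmax(st[1:,4])
print('holder',cv2.minAreaRect(W[lab==i][:,:2].astype(np.float32)))
m=(W[...,2]>59)&(W[...,2]<70);m[:,:330]=0;m[:,410:]=0;m[:205]=0;m[280:]=0
n,l,s,ce=cv2.connectedComponentsWithStats(m.astype(np.uint8))
for i in range(1,n):
    q=W[l==i]; print('knob',len(q),q.mean(0).round(1),cv2.minAreaRect(q[:,:2].astype(np.float32)))
m=(W[...,2]>54)&(W[...,2]<66);m[:,:100]=0;m[:,190:]=0;m[:195]=0;m[280:]=0
print('box',m.sum(),cv2.minAreaRect(W[m][:,:2].astype(np.float32)))
m=(W[...,2]>70);m[:,:100]=0;m[:,190:]=0;m[:195]=0;m[280:]=0
q=W[m];print('cover',len(q),np.histogram(q[:,2],bins=range(70,180,6)))
q=q[q[:,2]>130];
if len(q):print(q.mean(0),cv2.minAreaRect(q[:,:2].astype(np.float32)))
E
```

```text
sink 99 [568.3  58.9  88.6] ((568.6788940429688, 59.01035690307617), (50.13093566894531, 16.846269607543945), 75.69532775878906) ax 77.9
sink 92 [549.3 -82.5  88.9] ((549.6069946289062, -82.32351684570312), (49.811466217041016, 16.20872688293457), 73.42395782470703) ax 72.0
sink 96 [458.3  68.9  88.7] ((458.27264404296875, 69.31114196777344), (15.946932792663574, 49.61848831176758), 5.013581275939941) ax 94.9
plate ((509.7924499511719, -6.71697998046875), (280.5447998046875, 261.1070861816406), 88.02449798583984)
holder ((426.1720275878906, -295.346435546875), (178.208251953125, 152.673095703125), 85.6930160522461)
knob 78 [ 472.4 -298.1   63.8] ((472.7833557128906, -298.8529052734375), (14.476811408996582, 34.12553405761719), 76.15165710449219)
knob 80 [ 385.  -231.7   63.9] ((384.996826171875, -231.89764404296875), (14.403765678405762, 32.96127700805664), 81.18140411376953)
knob 83 [ 376.  -350.9   63.9] ((375.593505859375, -351.6587219238281), (14.91411018371582, 33.7879638671875), 82.3224868774414)
box 1374 ((431.01629638671875, 280.689208984375), (140.1282958984375, 150.9383087158203), 4.422896385192871)
cover 1931 (array([ 34,  20,  31,  29,  24,  33, 750, 866,   5,   0,   6,   8, 104,
        21,   0,   0,   0,   0]), array([ 70,  76,  82,  88,  94, 100, 106, 112, 118, 124, 130, 136, 142,
       148, 154, 160, 166, 172, 178]))
[405.99368488 275.6456196  145.33965775] ((406.037109375, 278.30633544921875), (9.726042747497559, 68.74729919433594), 4.332650661468506)
```

View pics/z1.png

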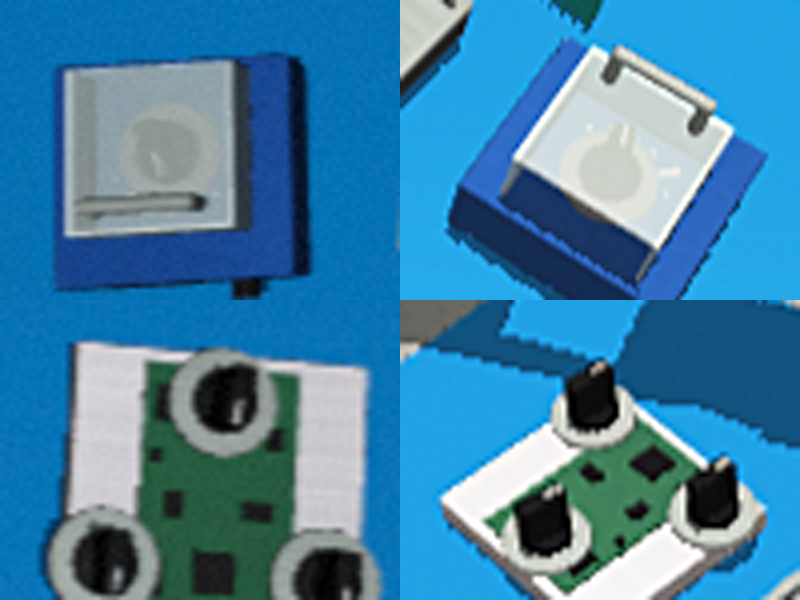

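Depth agrees with the given sizes:

| Item | World position (mm) | Angle or height |
|---|---|---|
| Knob 3 | (473,-298) | |
| Knob 2 | (385,-232) | |
| Knob 1 | (376,-351) | |
| Dial | ≈ (441,281) | box yaw +4.4° |
| Cover handle | (406,279) | z 141 |

All three sinks can be tipped toward -x without overlapping. I start with the knobs: first turn to yaw 166°.

```bash
cat > d.py <<'E'
# python3 d.py x y z yaw_deg -> turn rows (0.04 each) then shift in units of 25mm along tool axes after the turn
import sys,numpy as np
from rig import r
s=r.sense();x,y,z,w=map(float,sys.argv[1:5])
p=np.array(s['eef_pos']);yaw=s['tcp_rot'][2]
dw=(w-np.degrees(yaw)+180)%360-180
a=np.radians(w);d=np.array([x,y,z])-p
print('t',round(s['clock'],1),'p',p.round(1),'rpy',np.round(s['tcp_rot'],3),'F',np.round(s['contact_force'],1),'T',np.round(s['wrist_torque'],2),'op',round(s['opening'],2),'gf',round(s['grasp_force'],1),'q6',round(s['qpos'][5],2))
print('rz total',round(-dw/180,3),'shift',np.round([(d@[np.cos(a),np.sin(a),0])/25,(d@[np.sin(a),-np.cos(a),0])/25,-d[2]/25],3))
E
T='[0,0,-0.039,0,0,0,0.3]'
python3 -m inch '[[0,0,-0.039,0,0,0,0.3],[0,0,-0.039,0,0,0,0.3],[0,0,-0.039,0,0,0,0.3],[0,0,-0.039,0,0,0,0.3],[0,0,-0.039,0,0,0,0.3],[0,0,-0.039,0,0,0,0.3],[0,0,-0.039,0,0,0,0.3]]' 40
python3 -m inch '[[0,0,-0.039,0,0,0,0.3],[0,0,-0.039,0,0,0,0.3],[0,0,-0.039,0,0,0,0.3],[0,0,-0.039,0,0,0,0.3],[0,0,-0.039,0,0,0,0.3],[0,0,-0.039,0,0,0,0.3],[0,0,-0.039,0,0,0,0.3]]'
python3 -m inch '[[0,0,-0.039,0,0,0,0.3],[0,0,-0.039,0,0,0,0.3],[0,0,-0.039,0,0,0,0.3],[0,0,-0.039,0,0,0,0.3],[0,0,-0.039,0,0,0,0.3],[0,0,-0.039,0,0,0,0.3],[0,0,0,0,0,0,0.3]]'
python3 d.py 472.7 -298.5 140 166
```

```text
clock: 0.68
eef_pos: [266.5, -565.0, 252.8]
tcp_rot: [-3.141, -0.001, 1.305]
contact_force: [0.9, 0.1, -0.2]
opening: 0.702
grasp_force: 0.0
clock: 1.27
eef_pos: [266.6, -565.0, 252.8]
tcp_rot: [3.141, -0.001, 2.162]
contact_force: [-0.8, 0.7, 1.6]
opening: 0.698
grasp_force: 0.0
clock: 1.85
eef_pos: [266.6, -565.0, 252.9]
tcp_rot: [3.141, -0.001, 2.897]
contact_force: [0.6, 0.3, 0.4]
opening: 0.701
grasp_force: 0.0
t 1.9 p [ 266.6 -565.   252.9] rpy [ 3.141e+00 -1.000e-03  2.897e+00] F [0.6 0.3 0.4] T [ 0.04  0.01 -0.02] op 0.7 gf 0.0 q6 -2.46
rz total -0.0 shift [-5.422 12.338  4.514]
```

```bash

python3 -m inch '[[0,0,0,-0.417,0.949,0.347,0.4],[0,0,0,-0.417,0.949,0.347,0.4],[0,0,0,-0.417,0.949,0.347,0.4],[0,0,0,-0.417,0.949,0.347,0.4],[0,0,0,-0.417,0.949,0.347,0.4],[0,0,0,-0.417,0.949,0.347,0.4],[0,0,0,-0.417,0.949,0.347,0.4]]' >/dev/null
python3 -m inch '[[0,0,0,-0.417,0.949,0.347,0.4],[0,0,0,-0.417,0.949,0.347,0.4],[0,0,0,-0.417,0.949,0.347,0.4],[0,0,0,-0.417,0.949,0.347,0.4],[0,0,0,-0.417,0.949,0.347,0.4],[0,0,0,-0.417,0.949,0.347,0.4],[0,0,0,0,0,0,0.4]]' >/dev/null
python3 d.py 472.7 -298.5 60 166
python3 - <<'E'
from h import *
f=shot('wrist','w1.png');W=pts(f)
m=(W[...,2]>59)&(W[...,2]<69)&(abs(W[...,0]-472)<40)&(abs(W[...,1]+298)<40)
q=W[m];print(len(q),q.mean(0),cv2.minAreaRect(q[:,:2].astype(np.float32)))
E
```

```text
t 3.0 p [ 475.6 -296.6  138.8] rpy [ 3.140e+00 -2.000e-03  2.889e+00] F [-0.8  0.  -0.1] T [ 0.02  0.04 -0.  ] op 0.6 gf 0.0 q6 -1.88
rz total -0.003 shift [ 0.095 -0.101  3.153]
1139 [ 472.44559681 -300.85324544   63.8308336 ] ((473.5382385253906, -301.3409423828125), (13.945436477661133, 34.027652740478516), 75.682373046875)
```

View pics/w1.png

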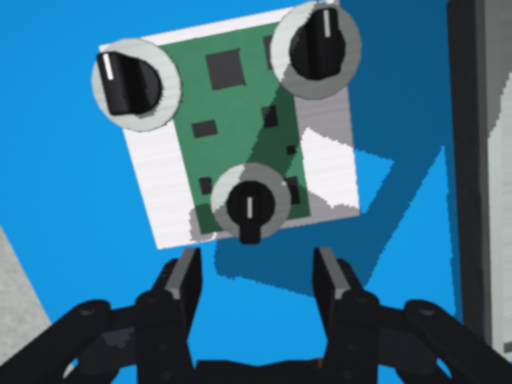

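The wrist view shows knob 3 at (250,208) with its bar along the tool x axis, midway between the fingers. I'll descend and pinch.

```bash

python3 -m inch '[[0,0,0,0.09,0.0,0.79,0.4],[0,0,0,0,0.0,0.79,0.4],[0,0,0,0,0,0.79,0.4],[0,0,0,0,0,0.79,0.4],[0,0,0,0,0,0,0.4]]' >/dev/null; python3 d.py 473 -299.5 60 166
```

```text
t 3.5 p [ 469.8 -299.1   58.7] rpy [ 3.14  -0.005  2.888] F [-0.4  0.4  0.3] T [ 0.03  0.02 -0.  ] op 0.6 gf 0.0 q6 -1.89
rz total -0.003 shift [-0.128  0.016 -0.053]
```

```bash

python3 -m inch '[[0,0,0,-0.12,0,-0.05,0.4],[0,0,0,0,0,0,1],[0,0,0,0,0,0,1],[0,0,0,0,0,0,1],[0,0,0,0,0,0,1],[0,0,0,0,0,0,1]]' 50
python3 d.py 473 -299.5 60 166
python3 -m inch '[[0,0,0.038,0,0,0,1],[0,0,0.038,0,0,0,1],[0,0,0.038,0,0,0,1],[0,0,0.038,0,0,0,1],[0,0,0.038,0,0,0,1],[0,0,0.038,0,0,0,1]]'
python3 d.py 473 -299.5 60 166
```

```text
clock: 3.98
eef_pos: [475.7, -301.2, 64.3]
tcp_rot: [-3.14, 0.002, 2.891]
contact_force: [-1.1, -3.5, 6.0]
opening: 0.15
grasp_force: 50.5
t 4.0 p [ 475.7 -301.2   64.3] rpy [-3.140e+00  2.000e-03  2.891e+00] F [-1.1 -3.5  6. ] T [-0.43  0.36  0.03] op 0.15 gf 50.5 q6 -1.89
rz total -0.002 shift [0.123 0.04  0.171]
clock: 4.48
eef_pos: [475.0, -302.2, 64.3]
tcp_rot: [-3.14, 0.003, 2.17]
contact_force: [-7.5, -11.8, 5.7]
opening: 0.149
grasp_force: 50.5
t 4.5 p [ 475.  -302.2   64.3] rpy [-3.14e+00  3.00e-03  2.17e+00] F [ -7.5 -11.8   5.7] T [-1.87  1.33  0.12] op 0.15 gf 50.5 q6 -1.16
rz total -0.231 shift [0.105 0.087 0.171]
```

```bash

python3 -m inch '[[0,0,0.038,0,0,0,1],[0,0,0.038,0,0,0,1],[0,0,0.038,0,0,0,1],[0,0,0.038,0,0,0,1],[0,0,0.038,0,0,0,1],[0,0,0.038,0,0,0,1]]' | grep -v pos
python3 d.py 473 -299.5 60 51
python3 -m inch '[[0,0,0.038,0,0,0,1],[0,0,0.038,0,0,0,1],[0,0,0.038,0,0,0,1]]' |grep -v pos
python3 d.py 473 -299.5 60 51
```

```text
clock: 4.98
tcp_rot: [-3.14, 0.004, 1.454]
contact_force: [-14.0, -14.6, 9.9]
opening: 0.152
grasp_force: 51.1
t 5.0 p [ 473.7 -302.6   64.2] rpy [-3.14   0.004  1.454] F [-14.  -14.6   9.9] T [-2.49  2.47  0.1 ] op 0.15 gf 51.1 q6 -0.45
rz total 0.18 shift [ 0.078 -0.1    0.17 ]
clock: 5.23
tcp_rot: [-3.141, 0.004, 1.096]
contact_force: [-16.9, -14.1, 12.9]
opening: 0.151
grasp_force: 51.5
t 5.2 p [ 473.1 -302.5   64.2] rpy [-3.141  0.004  1.096] F [-16.9 -14.1  12.9] T [-2.36  2.85  0.12] op 0.15 gf 51.5 q6 -0.09
rz total 0.066 shift [ 0.09  -0.076  0.17 ]
```

```bash

python3 -m inch '[[0,0,0.03,-0.1,-0.05,0,1],[0,0,0,0,0,0,1]]' |grep -v pos
python3 d.py 473 -299.5 60 51
python3 -m inch '[[0,0,0.03,0,0,0,1],[0,0,0.02,0,0,0,1]]' |grep -v pos
python3 d.py 473 -299.5 60 51
```

```text
clock: 5.4
tcp_rot: [3.14, 0.001, 1.003]
contact_force: [-3.8, -0.8, 9.4]
opening: 0.152
grasp_force: 68.7
t 5.4 p [ 472.6 -302.7   64.3] rpy [3.140e+00 1.000e-03 1.003e+00] F [-3.8 -0.8  9.4] T [-0.19  0.73  1.73] op 0.15 gf 68.7 q6 -0.0
rz total 0.036 shift [ 0.109 -0.07   0.171]
clock: 5.57
tcp_rot: [3.14, 0.004, 0.851]
contact_force: [-12.0, -7.5, 12.9]
opening: 0.153
grasp_force: 151.0
t 5.6 p [ 472.1 -303.8   64.5] rpy [3.14  0.004 0.851] F [-12.   -7.5  12.9] T [-1.39  1.8   3.06] op 0.15 gf 151.0 q6 0.15
rz total -0.012 shift [ 0.156 -0.078  0.18 ]
```

Torque jumped to 1.7 and then 3.1 N m after about 1.9 rad, so knob 3 is at its stop. On to knob 2.

```bash

python3 -m inch '[[0,0,-0.02,0,0,0,0.4],[0,0,0,0,0,0,0.4],[0,0,0,0,0,0,0.4],[0,0,0,0,0,0,0.4],[0,0,0,0,0,-0.9,0.4],[0,0,0,0,0,-0.9,0.4],[0,0,0,0,0,-0.9,0.4]]' >/dev/null
python3 -m inch '[[0,0,-0.039,0,0,0,0.4],[0,0,-0.039,0,0,0,0.4],[0,0,-0.039,0,0,0,0.4],[0,0,-0.039,0,0,0,0.4],[0,0,-0.039,0,0,0,0.4],[0,0,-0.039,0,0,0,0.4],[0,0,-0.039,0,0,0,0.4],[0,0,-0.039,0,0,0,0.4]]' >/dev/null
python3 -m inch '[[0,0,-0.039,0,0,0,0.4],[0,0,-0.039,0,0,0,0.4],[0,0,-0.039,0,0,0,0.4],[0,0,-0.039,0,0,0,0.4],[0,0,-0.039,0,0,0,0.4],[0,0,-0.039,0,0,0,0.4],[0,0,-0.039,0,0,0,0.4],[0,0,-0.039,0,0,0,0.4]]' >/dev/null
python3 d.py 385 -232 130 171
```

```text
t 7.5 p [ 472.9 -301.7  130.3] rpy [3.141 0.    2.877] F [-0.2  0.7  0.5] T [ 0.01  0.06 -0.03] op 0.6 gf 0.0 q6 -1.88
rz total -0.034 shift [3.91  2.203 0.012]
```

```bash

python3 -m inch '[[0,0,-0.034,0,0,0,0.4],[0,0,0,0.78,0.44,0,0.4],[0,0,0,0.78,0.44,0,0.4],[0,0,0,0.78,0.44,0,0.4],[0,0,0,0.78,0.44,0,0.4],[0,0,0,0.78,0.44,0,0.4],[0,0,0,0,0,0,0.4],[0,0,0,0,0,0,0.4]]' >/dev/null
python3 d.py 385 -232 60 171
cat > k.py <<'E'
import sys
from h import *
x,y=map(float,sys.argv[1:3]);zl,zh=(float(a) for a in sys.argv[3:5]) if len(sys.argv)>3 else (60,68)
W=pts(shot('wrist'))
m=(W[...,2]>zl)&(W[...,2]<zh)&(abs(W[...,0]-x)<35)&(abs(W[...,1]-y)<35)
q=W[m]; R=cv2.minAreaRect(q[:,:2].astype(np.float32)) if len(q) else None
print(len(q),q.mean(0).round(1),R)
E
python3 k.py 385 -232; python3 k.py 376 -351;python3 k.py 473 -299
```

```text
t 8.2 p [ 385.2 -231.3  130.5] rpy [3.142 0.    2.979] F [ 0.3 -0.8 -0.3] T [-0.01 -0.05 -0.02] op 0.6 gf 0.0 q6 -1.95
rz total -0.002 shift [ 0.003 -0.027  2.82 ]
1189 [ 384.1 -234.4   64. ] ((385.0101013183594, -234.57632446289062), (13.98886775970459, 33.7859992980957), 83.45085144042969)
1261 [ 375.6 -352.5   63.7] ((376.46063232421875, -353.5245361328125), (14.432750701904297, 33.94905471801758), 82.195556640625)
169 [ 474.7 -289.5   62.9] ((475.3950500488281, -288.8671875), (13.089570045471191, 9.761213302612305), 5.235202789306641)
```

```bash

python3 -m inch '[[0,0,-0.014,0,-0.1,0.66,0.4],[0,0,0,0,0.0,0.66,0.4],[0,0,0,0,0,0.66,0.4],[0,0,0,0,0,0.66,0.4],[0,0,0,0,0,0,0.4],[0,0,0,0,0,0,0.4]]' >/dev/null; python3 d.py 385 -234 64 173
python3 -m inch '[[0,0,0,0,0,0,1],[0,0,0,0,0,0,1],[0,0,0,0,0,0,1],[0,0,0,0,0,0,1],[0,0,0,0,0,0,1]]' 50 >/dev/null
python3 d.py 385 -234 64 173
```

```text
t 8.8 p [ 385.3 -234.4   63.8] rpy [ 3.141e+00 -1.000e-03  3.023e+00] F [ 0.1  0.1 -0.2] T [-0.02  0.03  0.01] op 0.6 gf 0.0 q6 -2.0
rz total 0.001 shift [ 0.012  0.016 -0.01 ]
t 9.2 p [ 385.8 -234.3   65.3] rpy [-3.141e+00  2.000e-03  3.023e+00] F [0.2 3.1 6.5] T [ 0.64 -0.18  0.04] op 0.15 gf 49.8 q6 -2.0
rz total 0.001 shift [0.035 0.007 0.052]
```

```bash

python3 -m inch '[[0,0,0.038,0,0,0,1],[0,0,0.038,0,0,0,1],[0,0,0.038,0,0,0,1],[0,0,0.038,0,0,0,1],[0,0,0.038,0,0,0,1],[0,0,0.038,0,0,0,1],[0,0,0.038,0,0,0,1]]' >/dev/null
python3 d.py 385 -234 64 58
python3 -m inch '[[0,0,0.038,0,0,0,1],[0,0,0.038,0,0,0,1],[0,0,0.038,0,0,0,1],[0,0,0.038,0,0,0,1],[0,0,0.038,0,0,0,1],[0,0,0.038,0,0,0,1],[0,0,0.038,0,0,0,1]]' >/dev/null
python3 d.py 385 -234 64 58
```

```text
t 9.8 p [ 385.6 -234.6   65.3] rpy [3.141e+00 1.000e-03 2.182e+00] F [-1.6  0.4  7.4] T [0.04 0.35 0.05] op 0.15 gf 50.0 q6 -1.16
rz total 0.372 shift [ 0.008 -0.032  0.052]
t 10.4 p [ 385.1 -234.6   65.3] rpy [3.141e+00 1.000e-03 1.346e+00] F [-4.4 -0.5  9.7] T [-0.1   0.76  0.06] op 0.15 gf 50.3 q6 -0.33
rz total 0.106 shift [ 0.018 -0.017  0.051]
```

```bash

python3 -m inch '[[0,0,0.03,0,0,0,1],[0,0,0.03,0,0,0,1],[0,0,0.02,0,0,0,1],[0,0,0,0,0,0,1]]' >/dev/null
python3 d.py 385 -234 64 58
python3 -m inch '[[0,0,0.03,0,0,0,1],[0,0,0.02,0,0,0,1],[0,0,0,0,0,0,1]]' >/dev/null
python3 d.py 385 -234 64 58
```

```text
t 10.7 p [ 385.  -234.5   65.3] rpy [3.141 0.    1.097] F [-3.7 -0.3  9.6] T [-0.13  0.82 -0.05] op 0.15 gf 50.3 q6 -0.08
rz total 0.027 shift [ 0.018 -0.012  0.052]
t 11.0 p [ 385.  -234.6   65.4] rpy [3.141e+00 2.000e-03 9.460e-01] F [-3.1  2.7 10.1] T [0.42 0.55 2.68] op 0.15 gf 96.4 q6 0.08
rz total -0.021 shift [ 0.019 -0.013  0.056]
```

Knob 2 is at its stop (2.7 N m). Next is knob 1 at (376,-352.5), yaw 172°.

```bash

python3 -m inch '[[0,0,-0.02,0,0,0,0.4],[0,0,0,0,0,0,0.4],[0,0,0,0,0,0,0.4],[0,0,0,0,0,0,0.4],[0,0,0,0,0,-0.9,0.4],[0,0,0,0,0,-0.9,0.4],[0,0,0,0,0,-0.9,0.4]]' >/dev/null
python3 -m inch '[[0,0,-0.039,0,0,0,0.4],[0,0,-0.039,0,0,0,0.4],[0,0,-0.039,0,0,0,0.4],[0,0,-0.039,0,0,0,0.4],[0,0,-0.039,0,0,0,0.4],[0,0,-0.039,0,0,0,0.4],[0,0,-0.039,0,0,0,0.4],[0,0,-0.039,0,0,0,0.4]]' >/dev/null
python3 -m inch '[[0,0,-0.039,0,0,0,0.4],[0,0,-0.039,0,0,0,0.4],[0,0,-0.039,0,0,0,0.4],[0,0,-0.039,0,0,0,0.4],[0,0,-0.039,0,0,0,0.4],[0,0,-0.039,0,0,0,0.4],[0,0,-0.039,0,0,0,0.4],[0,0,-0.030,0,0,0,0.4]]' >/dev/null
python3 d.py 376 -352.5 130 172
```

```text
t 12.9 p [ 385.1 -234.3  131.8] rpy [3.142 0.    2.943] F [-1.  -0.1 -0.6] T [-0.02 -0.01 -0.  ] op 0.6 gf 0.0 q6 -1.92
rz total -0.019 shift [-0.296 -4.734  0.073]
```

```bash

python3 -m inch '[[0,0,-0.019,0,0,0,0.4],[0,0,0,-0.05,-0.79,0,0.4],[0,0,0,-0.05,-0.79,0,0.4],[0,0,0,-0.05,-0.79,0,0.4],[0,0,0,-0.05,-0.79,0,0.4],[0,0,0,-0.05,-0.79,0,0.4],[0,0,0,-0.05,-0.79,0,0.4],[0,0,0,0,0,0,0.4]]' >/dev/null
python3 d.py 376 -352.5 64 172
python3 k.py 376 -352; python3 k.py 473 -299;python3 k.py 385 -234
```

```text
t 13.6 p [ 376.  -355.8  132.1] rpy [-3.140e+00  2.000e-03  2.995e+00] F [-0.1  0.7 -0.2] T [0.09 0.01 0.  ] op 0.6 gf 0.0 q6 -2.18
rz total -0.002 shift [0.017 0.13  2.724]
1184 [ 375.2 -354.2   63.9] ((376.0999450683594, -354.408447265625), (13.784852981567383, 33.5095100402832), 82.25944519042969)
0 [nan nan nan] None
1272 [ 384.3 -236.2   63.8] ((385.2709045410156, -235.06182861328125), (34.69969177246094, 14.083752632141113), 61.70425796508789)k.py:7: RuntimeWarning: Mean of empty slice.
  print(len(q),q.mean(0).round(1),R)
  ret = um.true_divide(
```

```bash

python3 -m inch '[[0,0,0,0,0.07,0.66,0.4],[0,0,0,0,0.0,0.66,0.4],[0,0,0,0,0,0.66,0.4],[0,0,0,0,0,0.7,0.4],[0,0,0,0,0,0,0.4],[0,0,0,0,0,0,0.4]]' >/dev/null; python3 d.py 376 -354 64 172
python3 -m inch '[[0,0,0,0,0,0,1],[0,0,0,0,0,0,1],[0,0,0,0,0,0,1],[0,0,0,0,0,0,1],[0,0,0,0,0,0,1]]' 50 >/dev/null
python3 d.py 376 -354 64 57
python3 -m inch '[[0,0,0.038,0,0,0,1],[0,0,0.038,0,0,0,1],[0,0,0.038,0,0,0,1],[0,0,0.038,0,0,0,1],[0,0,0.038,0,0,0,1],[0,0,0.038,0,0,0,1],[0,0,0.038,0,0,0,1]]' >/dev/null
python3 d.py 376 -354 64 57
python3 -m inch '[[0,0,0.038,0,0,0,1],[0,0,0.038,0,0,0,1],[0,0,0.038,0,0,0,1],[0,0,0.038,0,0,0,1],[0,0,0.038,0,0,0,1],[0,0,0.038,0,0,0,1],[0,0,0.038,0,0,0,1]]' >/dev/null
python3 d.py 376 -354 64 57
```

```text
t 14.2 p [ 375.4 -349.6   64.3] rpy [ 3.140e+00 -2.000e-03  2.999e+00] F [ 0.1 -0.2 -0.1] T [-0.02 -0.05 -0.05] op 0.6 gf 0.0 q6 -2.18
rz total -0.001 shift [-0.048 -0.171  0.013]
t 14.6 p [ 376.3 -353.2   66.2] rpy [-3.138e+00  2.000e-03  2.999e+00] F [ -5.6 -10.1   3.3] T [-1.39  0.93 -0.04] op 0.15 gf 53.1 q6 -2.18
rz total 0.638 shift [-0.034  0.009  0.089]
t 15.2 p [ 376.5 -353.2   66.2] rpy [-3.141  0.005  2.157] F [-3.9 -8.6  4.3] T [-1.37  0.59  0.07] op 0.15 gf 53.1 q6 -1.34
rz total 0.37 shift [-0.039  0.001  0.09 ]
t 15.8 p [ 376.7 -353.3   66.3] rpy [3.138 0.004 1.322] F [-3.4 -7.9  1.7] T [-1.57  0.5   0.07] op 0.15 gf 52.9 q6 -0.5
rz total 0.104 shift [-0.039 -0.008  0.09 ]
```

```bash

python3 -m inch '[[0,0,0.03,0,0,0,1],[0,0,0.03,0,0,0,1],[0,0,0.02,0,0,0,1],[0,0,0,0,0,0,1]]' >/dev/null
python3 d.py 376 -354 64 57
python3 -m inch '[[0,0,0.03,0,0,0,1],[0,0,0.02,0,0,0,1],[0,0,0,0,0,0,1]]' >/dev/null
python3 d.py 376 -354 64 57
```

```text
t 16.1 p [ 376.7 -353.2   66.2] rpy [3.137e+00 3.000e-03 1.072e+00] F [-3.2 -9.8  1.7] T [-1.65  0.62 -0.08] op 0.16 gf 30.8 q6 -0.25
rz total 0.024 shift [-0.041 -0.005  0.087]
t 16.4 p [ 376.9 -352.6   66.3] rpy [3.138e+00 2.000e-03 9.180e-01] F [-0.5 -1.5  5.4] T [-0.45  0.03  1.58] op 0.17 gf 69.2 q6 -0.1
rz total -0.025 shift [-0.068  0.     0.094]
```

```bash

python3 -m inch '[[0,0,0.03,0,0,0,1],[0,0,0,0,0,0,1],[0,0,0,0,0,0,1]]' 60 >/dev/null
python3 d.py 376 -354 64 57
python3 -m inch '[[0,0,-0.03,0,0,0,0.4],[0,0,0,0,0,0,0.4],[0,0,0,0,0,0,0.4],[0,0,0,0,0,0,0.4],[0,0,0,0,0,-0.9,0.4],[0,0,0,0,0,-0.9,0.4],[0,0,0,0,0,-0.9,0.4],[0,0,0,0,0,-0.9,0.4]]' >/dev/null
python3 -m inch '[[0,0,-0.039,0,0,0,0.8],[0,0,-0.039,0,0,0,0.8],[0,0,-0.039,0,0,0,0.8],[0,0,-0.039,0,0,0,1],[0,0,-0.039,0,0,0,1],[0,0,-0.039,0,0,0,1],[0,0,-0.039,0,0,0,1],[0,0,-0.039,0,0,0,1]]' >/dev/null
python3 k.py 376 -353; python3 k.py 473 -299;python3 k.py 385 -234
python3 d.py 595 55 150 168
python3 - <<'E'
from h import *
f=shot('top');W=pts(f)
m=((W[...,2]>80)&(W[...,2]<95)).astype(np.uint8); m[:, :205]=0;m[:,312:]=0;m[:160]=0;m[260:]=0
n,l,s,ce=cv2.connectedComponentsWithStats(m)
for i in range(1,n):
    q=W[l==i]; 
    if len(q)>15: print('sink',len(q),q.mean(0).round(1),cv2.minAreaRect(q[:,:2].astype(np.float32)))
m=(W[...,2]>59)&(W[...,2]<70);m[:,:330]=0;m[:,410:]=0;m[:205]=0;m[280:]=0
n,l,s,ce=cv2.connectedComponentsWithStats(m.astype(np.uint8))
for i in range(1,n):
    q=W[l==i]; print('knob',len(q),q.mean(0).round(1),cv2.minAreaRect(q[:,:2].astype(np.float32)))
E
```

```text
t 16.6 p [ 376.9 -352.6   66.5] rpy [3.137e+00 2.000e-03 8.310e-01] F [-0.6 -1.8  6.5] T [-0.28  0.07  3.35] op 0.17 gf 120.6 q6 -0.01
rz total -0.052 shift [-0.067 -0.001  0.099]
977 [ 376.3 -352.9   63.9] ((376.3586730957031, -354.0135192871094), (34.54176712036133, 14.219597816467285), 60.376068115234375)
1086 [ 472.3 -300.7   63.8] ((473.2269287109375, -300.8744201660156), (34.22477340698242, 14.426759719848633), 61.541221618652344)
1501 [ 385.1 -234.9   64. ] ((385.3046875, -234.7994384765625), (34.189945220947266, 13.980834007263184), 61.14310073852539)
t 18.1 p [ 375.7 -350.9  154.8] rpy [-3.142 -0.     1.894] F [0.1 0.2 0.5] T [-0.07  0.01  0.06] op 0.01 gf 0.0 q6 -1.08
rz total -0.331 shift [-5.203 17.705  0.191]
sink 95 [568.7  59.7  88.8] ((568.7127685546875, 59.31865692138672), (50.11922073364258, 16.860506057739258), 78.42992401123047)
sink 94 [549.2 -82.4  88.8] ((549.5231323242188, -82.31658935546875), (49.840980529785156, 16.142196655273438), 72.93486785888672)
sink 94 [458.3  68.7  88.9] ((458.5790100097656, 69.1612319946289), (15.460618019104004, 49.320899963378906), 4.790977478027344)
knob 74 [ 472.1 -298.4   63.9] ((472.4073486328125, -298.71588134765625), (33.51380157470703, 14.616047859191895), 65.21640014648438)
knob 75 [ 384.5 -231.5   64.2] ((384.22930908203125, -231.93984985351562), (33.088233947753906, 13.973589897155762), 61.75920104980469)
knob 72 [ 375.8 -349.2   64. ] ((375.8926086425781, -351.0190124511719), (35.47808074951172, 13.947989463806152), 59.84709548950195)
```

All three knobs read about 61° and each felt its stop, so they are tight. Next the sinks, starting with B at (549.5,-82).

```bash

python3 -m inch '[[0,0,-0.038,0,0,0,1],[0,0,-0.038,0,0,0,1],[0,0,-0.038,0,0,0,1],[0,0,-0.038,0,0,0,1],[0,0,-0.038,0,0,0,1],[0,0,-0.038,0,0,0,1],[0,0,-0.038,0,0,0,1],[0,0,-0.038,0,0,0,1]]' >/dev/null
python3 d.py 592.5 -95 150 163
```

```text
t 18.8 p [ 375.8 -350.9  154.8] rpy [ 3.142 -0.     2.854] F [-0.   0.7  0.1] T [-0.01  0.    0.01] op -0.0 gf 0.0 q6 -2.04
rz total 0.003 shift [-5.297 12.323  0.19 ]
```

```bash

python3 -m inch '[[0,0,0,-0.37,0.87,0,1],[0,0,0,-0.37,0.87,0,1],[0,0,0,-0.37,0.87,0,1],[0,0,0,-0.37,0.87,0,1],[0,0,0,-0.37,0.87,0,1],[0,0,0,-0.37,0.87,0,1],[0,0,0,-0.37,0.87,0,1]]' >/dev/null
python3 -m inch '[[0,0,0,-0.38,0.88,0,1],[0,0,0,-0.38,0.88,0,1],[0,0,0,-0.38,0.88,0,1],[0,0,0,-0.38,0.88,0,1],[0,0,0,-0.38,0.88,0,1],[0,0,0,-0.38,0.88,0,1],[0,0,0,-0.38,0.88,0,1],[0,0,0,0,0,0,1]]' >/dev/null
python3 d.py 592.5 -95 98 163
```

```text
t 20.1 p [591.3 -91.9 155. ] rpy [3.140e+00 2.000e-03 2.851e+00] F [ 0.3 -0.1 -0.1] T [-0.01  0.02 -0.03] op -0.0 gf 0.0 q6 -1.44
rz total 0.002 shift [-0.083 -0.106  2.278]
```

```bash

python3 -m inch '[[0,0,0,-0.08,-0.1,0.76,1],[0,0,0,0,0,0.76,1],[0,0,0,0,0,0.76,1],[0,0,0,0,0,0,1],[0,0,0,0.4,0,0,1],[0,0,0,0.4,0,0,1]]' >/dev/null
python3 d.py 549.5 -82.3 98 163
python3 -m inch '[[0,0,0,0.12,0,0,1],[0,0,0,0.12,0,0,1],[0,0,0,0.12,0,0,1],[0,0,0,0.12,0,0,1]]'|grep force
python3 -m inch '[[0,0,0,0.15,0,0,1],[0,0,0,0.15,0,0,1],[0,0,0,0.15,0,0,1],[0,0,0,0.15,0,0,1],[0,0,0,0.1,0,0,1]]'|grep force
python3 d.py 549.5 -82.3 98 163
python3 -m inch '[[0,0,0,-0.2,0,-0.5,1],[0,0,0,-0.2,0,-0.5,1],[0,0,0,0,0,-0.9,1],[0,0,0,0,0,-0.9,1],[0,0,0,0,0,0,1]]'|grep force
cat > s.py <<'E'
import sys
from h import *
f=shot('top',sys.argv[1] if len(sys.argv)>1 else None);W=pts(f)
m=((W[...,2]>57)&(W[...,2]<95)).astype(np.uint8); m[:, :208]=0;m[:,309:]=0;m[:163]=0;m[256:]=0
n,l,s,ce=cv2.connectedComponentsWithStats(m)
for i in range(1,n):
    q=W[l==i]
    if len(q)>15: print('sink',len(q),ce[i].round(),q.mean(0).round(1),'zmin/max',q[:,2].min().round(),q[:,2].max().round(),cv2.minAreaRect(q[:,:2].astype(np.float32)))
E
python3 s.py t2.png
```

```text
t 20.6 p [570.4 -92.   98.4] rpy [3.142 0.    2.852] F [-1.1 -0.9  0.5] T [-0.03 -0.02  0.04] op 0.0 gf 0.0 q6 -1.44
rz total 0.002 shift [0.912 0.128 0.017]
contact_force: [-0.5, 0.4, -0.3]
grasp_force: 0.1
contact_force: [-0.2, -0.3, -0.9]
grasp_force: 0.0
t 21.3 p [541.8 -83.3  97.6] rpy [-3.142e+00 -1.000e-03  2.854e+00] F [-0.2 -0.3 -0.9] T [-0.01 -0.02 -0.01] op -0.0 gf 0.0 q6 -1.44
rz total 0.003 shift [-0.282  0.128 -0.014]
contact_force: [0.4, -0.3, 0.6]
grasp_force: 0.0
sink 138 [231. 184.] [567.6  59.1  82.9] zmin/max 58.0 94.0 ((568.9959716796875, 58.989864349365234), (50.2669563293457, 16.80100440979004), 78.29974365234375)
sink 122 [226. 227.] [457.7  69.5  84.1] zmin/max 57.0 94.0 ((458.4715270996094, 69.3996810913086), (15.761811256408691, 49.61695861816406), 5.541520118713379)
```

View pics/t2.png

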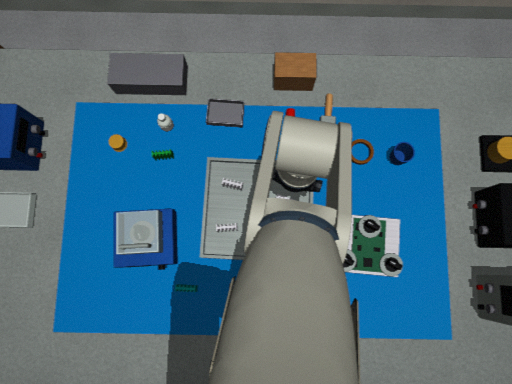

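The arm hides B at about (290,190), so I'll check it after the other two. Next is sink A.

```bash
python3 d.py 613 50 150 168.3
```

```text
t 21.8 p [553.4 -86.5 169.8] rpy [3.141 0.004 2.854] F [ 0.5  0.2 -0.4] T [-0.02 -0.02  0.  ] op -0.0 gf 0.0 q6 -1.44
rz total -0.027 shift [-1.226  5.83   0.792]
```

```bash

python3 -m inch '[[0,0,-0.027,0,0,0,1],[0,0,0,-0.2,0.97,0,1],[0,0,0,-0.2,0.97,0,1],[0,0,0,-0.2,0.97,0,1],[0,0,0,-0.2,0.97,0,1],[0,0,0,-0.2,0.97,0,1],[0,0,0,-0.2,0.97,0,1],[0,0,0,0,0,0.79,1]]' >/dev/null
python3 -m inch '[[0,0,0,0,0,0,1],[0,0,0,0,0,0.7,1],[0,0,0,0,0,0.7,1],[0,0,0,0,0,0.6,1],[0,0,0,0,0,0,1]]' >/dev/null
python3 d.py 568.8 59 98 168.3
```

```text
t 22.9 p [607.9  49.3  94.7] rpy [-3.14  -0.006  2.938] F [-0.7  0.2 -1. ] T [0.02 0.04 0.  ] op 0.0 gf 0.0 q6 -1.29
rz total 0.0 shift [ 1.609  0.065 -0.132]
```

```bash
python3 k.py 568 59 84 95;python3 k.py 549 -82 57 95;
```

```text
4150 [573.9  55.8  89.1] ((582.2637939453125, 54.360687255859375), (50.393104553222656, 41.26010513305664), 77.54900360107422)
1062 [532.2 -53.4  60.2] ((531.505615234375, -54.91893768310547), (10.483602523803711, 37.42778015136719), 67.06719207763672)
```

```bash

python3 -m inch '[[0,0,0,0.3,0,0,1],[0,0,0,0.3,0,0,1],[0,0,0,0.12,0,0,1],[0,0,0,0.12,0,0,1],[0,0,0,0.12,0,0,1],[0,0,0,0.12,0,0,1]]'|grep force
python3 -m inch '[[0,0,0,0.15,0,0,1],[0,0,0,0.15,0,0,1],[0,0,0,0.15,0,0,1],[0,0,0,0.15,0,0,1],[0,0,0,0.15,0,0,1]]'|grep force
python3 d.py 568.8 59 98 168.3
python3 -m inch '[[0,0,0,-0.2,0,-0.5,1],[0,0,0,-0.2,0,-0.5,1],[0,0,0,0,0,-0.9,1],[0,0,0,0,0,-0.9,1],[0,0,0,0,0,0,1]]'|grep force
python3 d.py 502.3 73.2 130 185
python3 s.py
```

```text
contact_force: [0.5, -0.7, -1.4]
grasp_force: 0.1
contact_force: [-0.0, 0.2, -0.2]
grasp_force: 0.0
t 23.9 p [565.5  59.4  97.9] rpy [-3.142 -0.     2.938] F [-0.   0.2 -0.2] T [ 0.01 -0.   -0.01] op 0.0 gf 0.0 q6 -1.27
rz total 0.0 shift [-0.133  0.01  -0.002]
contact_force: [0.9, -0.5, 0.6]
grasp_force: 0.0
t 24.3 p [577.9  57.6 172. ] rpy [3.14  0.006 2.938] F [ 0.9 -0.5  0.6] T [-0.04 -0.02  0.01] op 0.0 gf 0.0 q6 -1.27
rz total -0.092 shift [2.959 0.886 1.679]
sink 211 [283. 205.] [519.5 -73.1  60.1] zmin/max 57.0 67.0 ((519.6278076171875, -72.53327178955078), (49.85209655761719, 43.86430740356445), 72.2251205444336)
```

B lies flat at (520,-73), z 60, as predicted. Next is sink C.

```bash

python3 -m inch '[[0,0,-0.038,0,0,0,1],[0,0,-0.038,0,0,0,1],[0,0,-0.016,0,0,0,1],[0,0,0,0.74,0.22,0,1],[0,0,0,0.74,0.22,0,1],[0,0,0,0.74,0.22,0,1],[0,0,0,0.74,0.22,0,1],[0,0,0,0,0,0,1]]' >/dev/null
python3 d.py 458.5 69.3 98 185
python3 k.py 450 69 57 95;python3 k.py 538 65 57 95
```

```text
t 25.0 p [495.7  73.1 166.4] rpy [-3.142 -0.005 -3.055] F [0.4 0.3 0.2] T [-0.03 -0.02  0.04] op -0.0 gf 0.0 q6 -1.51
rz total -0.0 shift [ 1.495 -0.022  2.738]
2050 [458.2  67.3  84.2] ((459.6954650878906, 67.51962280273438), (16.376697540283203, 50.14625549316406), 5.549714088439941)
902 [531.9  55.7  60.4] ((540.4129638671875, 63.518592834472656), (49.90090560913086, 44.940738677978516), 77.37449645996094)
```

A is flat at (540,63). C still stands, so push it now.

```bash

python3 -m inch '[[0,0,0,0,0,0.69,1],[0,0,0,0,0,0.69,1],[0,0,0,0,0,0.69,1],[0,0,0,0,0,0.67,1],[0,0,0,0.3,0,0,1],[0,0,0,0.3,0,0,1]]' >/dev/null
python3 d.py 458.5 69.3 98 185
python3 -m inch '[[0,0,0,0.12,0,0,1],[0,0,0,0.12,0,0,1],[0,0,0,0.12,0,0,1],[0,0,0,0.12,0,0,1],[0,0,0,0.12,0,0,1]]'|grep force
python3 -m inch '[[0,0,0,0.15,0,0,1],[0,0,0,0.15,0,0,1],[0,0,0,0.15,0,0,1],[0,0,0,0.1,0,0,1]]'|grep force
python3 d.py 458.5 69.3 98 185
python3 -m inch '[[0,0,0,-0.2,0,-0.5,1],[0,0,0,-0.2,0,-0.5,1],[0,0,0,0,0,-0.9,1],[0,0,0,0,0,-0.9,1],[0,0,0,0,0,0,1]]'|grep force
python3 k.py 428 67 57 95
python3 d.py 375 277 180 184.4
```

```text
t 25.6 p [484.7  71.4  98.7] rpy [-3.141e+00 -2.000e-03 -3.056e+00] F [ 0.2 -0.2  1.5] T [-0.04  0.01 -0.02] op -0.0 gf 0.0 q6 -1.51
rz total -0.001 shift [1.051 0.008 0.027]
contact_force: [0.1, -0.3, -0.1]
grasp_force: 0.1
contact_force: [-0.3, 0.8, 0.3]
grasp_force: 0.0
t 26.4 p [455.9  69.1  99.5] rpy [ 3.142 -0.    -3.056] F [-0.3  0.8  0.3] T [-0.02 -0.01 -0.02] op -0.0 gf 0.0 q6 -1.51
rz total -0.0 shift [-0.103 -0.002  0.059]
contact_force: [1.0, 0.6, -0.0]
grasp_force: 0.0
2286 [428.2  64.4  60.4] ((429.2303161621094, 64.53521728515625), (44.22272872924805, 50.04598617553711), 5.5929365158081055)
t 26.8 p [467.8  70.3 171.3] rpy [ 3.141  0.004 -3.056] F [-0.2  0.2 -0.5] T [-0.03  0.    0.07] op -0.0 gf 0.0 q6 -1.51
rz total 0.003 shift [ 3.068  8.53  -0.347]
```

C is flat at (429,65). Move in front of the cover handle and check the plate from above.

```bash

python3 -m inch '[[0,0,0,0.3,0.95,-0.1,1],[0,0,0,0.3,0.95,-0.1,1],[0,0,0,0.3,0.95,-0.1,1],[0,0,0,0.3,0.95,-0.05,1],[0,0,0,0.35,0.95,0,1],[0,0,0,0.5,0.95,0,1],[0,0,0,0.5,0.95,0,1],[0,0,0,0.5,0.95,0,1]]' >/dev/null
python3 -m inch '[[0,0,0,0,0.93,0,1],[0,0,0,0,0,0,1],[0,0,0,0,0,0,1]]' >/dev/null
python3 d.py 378 277 151 184.4
python3 s.py t3.png
python3 k.py 406 279 136 160
```

```text
t 27.8 p [371.5 276.4 177.4] rpy [-3.141e+00 -1.000e-03 -3.053e+00] F [-0.3 -0.3  0.3] T [-0.01  0.02 -0.  ] op -0.0 gf 0.0 q6 -1.02
rz total 0.004 shift [-0.259  0.004  1.054]
sink 223 [229. 196.] [539.5  65.5  60.4] zmin/max 57.0 69.0 ((539.0357055664062, 65.64727783203125), (50.43851089477539, 44.08346939086914), 78.0321044921875)
sink 213 [283. 205.] [518.5 -72.9  60.4] zmin/max 57.0 68.0 ((519.4883422851562, -72.74005126953125), (49.727535247802734, 43.798885345458984), 71.20584106445312)
sink 229 [227. 240.] [427.4  67.3  60.4] zmin/max 57.0 67.0 ((427.71246337890625, 66.68924713134766), (43.76955032348633, 49.89106369018555), 5.444294452667236)
156 [402.7 273.6 139.2] ((402.44097900390625, 277.31207275390625), (2.9425230026245117, 66.77944946289062), 3.9298534393310547)
```

View pics/t3.png

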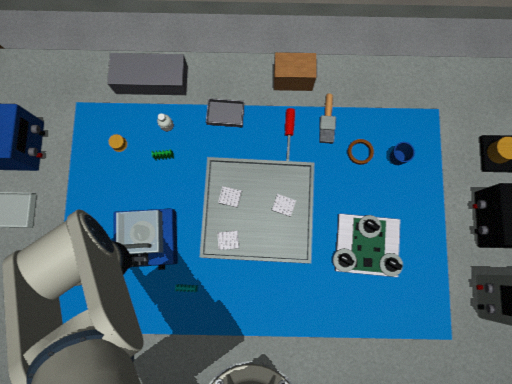

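All three sinks are flat at (229,196), (284,205) and (228,240), the knob bars are parallel, and nothing else has moved. Now I'll open the cover.

```bash

python3 -m inch '[[0,0,0,-0.2,0,0.53,1],[0,0,0,0,0,0.52,1],[0,0,0,-0.24,0,0,1],[0,0,0,-0.24,0,0,1],[0,0,0,0,0,0,1]]' >/dev/null
python3 d.py 390 277 151.5 184.4
python3 -m inch '[[0,0,0,-0.36,0,-0.3,1],[0,0,0,-0.36,0,-0.3,1],[0,0,0,-0.34,0,-0.21,1],[0,0,0,-0.34,0,-0.21,1],[0,0,0,-0.4,0,-0.14,1],[0,0,0,-0.4,0,-0.14,1]]' >/dev/null
python3 d.py 445 277 184 184.4
```

```text
t 28.3 p [390.8 277.2 152.5] rpy [ 3.141e+00  1.000e-03 -3.057e+00] F [-0.7  0.8  0.5] T [-0.01  0.05  0.02] op -0.0 gf 0.2 q6 -1.04
rz total 0.003 shift [ 0.033 -0.006  0.039]
t 28.8 p [445.5 282.5 185.4] rpy [ 3.141e+00  1.000e-03 -3.056e+00] F [-1.4  0.7  1.3] T [-0.04  0.15  0.02] op 0.0 gf 0.5 q6 -1.09
rz total 0.003 shift [ 0.035 -0.217  0.056]
```

```bash

python3 -m inch '[[0,0,0,-0.4,0,-0.07,1],[0,0,0,-0.4,0,-0.07,1],[0,0,0,-0.4,0,0,1],[0,0,0,-0.4,0,0,1],[0,0,0,-0.4,0,0.07,1],[0,0,0,-0.4,0,0.07,1],[0,0,0,-0.28,0,0.1,1],[0,0,0,-0.28,0,0.1,1]]' >/dev/null
python3 d.py 519 277 179 184.4
python3 -m inch '[[0,0,0,0,0,0,1],[0,0,0,0,0,0,1],[0,0,0,0,0,0,1],[0,0,0,0,0,0,1],[0,0,0,0.5,0,-0.8,1],[0,0,0,0.8,0,-0.8,0.6],[0,0,0,0.8,0,0,0.6],[0,0,0,0.8,0,0,0.6]]' >/dev/null
python3 - <<'E'
from h import *
f=shot('wrist');g=shot('scene')
c=cv2.resize(g['pixels'][180:300,290:450],(512,384))
cv2.imwrite('pics/w2.png',cv2.cvtColor(cv2.resize(np.hstack([f['pixels'],c]),(800,300)),cv2.COLOR_RGB2BGR))
E
python3 d.py 441 281.5 150 184.4
```

```text
t 29.4 p [518.5 288.4 178.9] rpy [-3.141 -0.    -3.056] F [0.5 0.2 0.6] T [ 0.03 -0.04  0.01] op -0.0 gf 0.1 q6 -1.15
rz total 0.003 shift [ 0.014 -0.458 -0.003]
t 30.2 p [442.6 281.7 219.8] rpy [-3.141e+00 -1.000e-03 -3.055e+00] F [-0.1  0.5  0.4] T [-0.01 -0.04  0.01] op 0.4 gf 0.0 q6 -1.09
rz total 0.003 shift [ 0.066 -0.004  2.793]
```

View pics/w2.png

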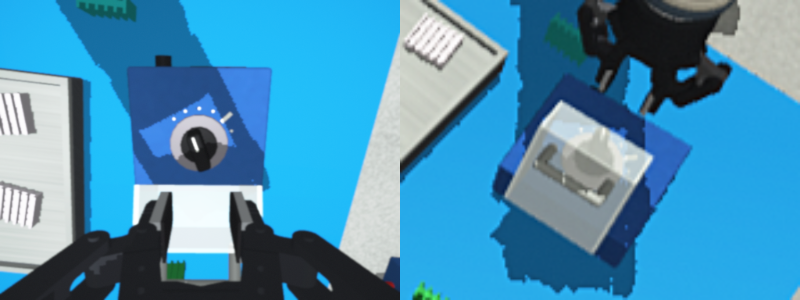

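The cover is leaning back. In the wrist view the dial is at about (200,145), its pointer up and slightly left, and the thick line is at (226,118) up-right. I'll measure both angles.

```bash
cat > dl.py <<'E'
from h import *
f=shot('wrist');W=pts(f);I=f['pixels'].astype(int)
D=np.array([441,281.5])
rr=np.hypot(W[...,0]-D[0],W[...,1]-D[1])
m=(W[...,2]>100)&(W[...,2]<108)&(rr<30);q=W[m]
print('bar',len(q),q.mean(0).round(1),cv2.minAreaRect(q[:,:2].astype(np.float32)))
c=q[:,:2].mean(0)
white=(I.min(-1)>150)
p=W[m&white];print('pointer n',len(p),p.mean(0).round(1),'ang',np.degrees(np.arctan2(*(p.mean(0)[:2]-c)[::-1])).round(1))
m2=(abs(W[...,2]-60)<6)&white&(rr>22)&(rr<48)
n,l,s,ce=cv2.connectedComponentsWithStats(m2.astype(np.uint8))
for i in range(1,n):
    if s[i,4]>4:
        q=W[l==i].mean(0);print('mark',s[i,4],ce[i].round(),q.round(1),'r',np.hypot(*(q[:2]-c)).round(1),'ang',np.degrees(np.arctan2(*(q[:2]-c)[::-1])).round(1))
E
python3 dl.py
```

```text
bar 897 [440.7 279.3 103.9] ((441.5670166015625, 279.3830871582031), (37.72099304199219, 14.009162902832031), 24.065397262573242)
pointer n 79 [431.9 275.3 104.7] ang -155.7
mark 22 [256. 142.] [404.1 276.9  60.6] r 36.6 ang -176.3
mark 20 [238. 146.] [408.3 262.4  60.6] r 36.5 ang -152.4
mark 21 [273. 146.] [406.  291.8  60.5] r 36.9 ang 160.2
mark 89 [290. 155.] [411.9 306.3  61.4] r 39.5 ang 136.8
mark 5 [247. 153.] [413.2 270.5  65.4] r 28.8 ang -162.3
mark 7 [250. 155.] [414.1 273.3  65.4] r 27.2 ang -167.4
mark 7 [255. 153.] [412.4 277.3  65.7] r 28.4 ang -176.1
mark 13 [269. 157.] [414.4 288.6  65.4] r 27.9 ang 160.5
mark 20 [223. 156.] [417.8 250.6  60.9] r 36.6 ang -128.6
mark 41 [234. 160.] [419.7 260.5  65.5] r 28.2 ang -138.0
mark 5 [263. 156.] [414.2 284.3  65.3] r 27.0 ang 169.4
mark 7 [254. 159.] [417.4 276.7  65.6] r 23.5 ang -173.7
mark 5 [260. 158.] [416.  281.7  65.7] r 24.8 ang 174.3
mark 10 [274. 157.] [414.7 293.   65.2] r 29.4 ang 152.2
mark 5 [249. 161.] [419.2 272.3  65.6] r 22.6 ang -162.1
mark 6 [237. 163.] [421.8 262.7  65.8] r 25.1 ang -138.8
mark 5 [234. 167.] [425.7 260.9  65.4] r 23.7 ang -129.3
mark 15 [282. 167.] [422.4 300.5  65.6] r 28.0 ang 130.7
mark 6 [286. 170.] [424.  304.1  65.5] r 29.9 ang 123.9
mark 6 [228. 172.] [430.5 256.   65.6] r 25.4 ang -113.7
mark 7 [297. 171.] [425.4 314.   60.8] r 37.9 ang 113.7
mark 7 [222. 174.] [432.5 251.1  65. ] r 29.3 ang -106.2
mark 6 [233. 174.] [431.9 260.2  65.5] r 21.0 ang -114.8
mark 28 [288. 176.] [429.7 306.2  65.4] r 29.0 ang 112.3
mark 7 [227. 176.] [433.5 254.9  65.7] r 25.4 ang -106.4
mark 5 [223. 181.] [438.6 252.   65.7] r 27.4 ang -94.3
mark 8 [288. 184.] [436.6 307.8  65.6] r 28.8 ang 98.2
mark 21 [225. 186.] [442.9 254.4  65.4] r 25.0 ang -84.9
mark 12 [229. 191.] [446.5 257.7  65.6] r 22.4 ang -74.9
mark 11 [226. 196.] [451.3 255.4  65.7] r 26.1 ang -66.1
mark 13 [226. 202.] [457.2 255.4  65.6] r 29.1 ang -55.2
```

Pointer at 204°, thick line at 136.8°, so 67° clockwise is left, which fits the 0–2.2 rad range. I'll grip the bar at yaw 204°.

```bash

python3 -m inch '[[0,0,-0.036,0,0,0,0.5],[0,0,-0.036,0,0,0,0.5],[0,0,-0.036,0,0,0,0.5],[0,0,0,0,0,0,0.5]]' >/dev/null
python3 d.py 441.3 280 130 204
```

```text
t 30.6 p [446.2 282.4 219.6] rpy [-3.142e+00  1.000e-03 -2.711e+00] F [-0.1 -0.4  0.6] T [ 0.02 -0.04  0.03] op 0.5 gf 0.0 q6 -1.44
rz total 0.004 shift [ 0.217 -0.01   3.584]
```

```bash

python3 -m inch '[[0,0,0.004,0.2,0,0.9,0.5],[0,0,0,0,0,0.9,0.5],[0,0,0,0,0,0.9,0.5],[0,0,0,0,0,0.88,0.5],[0,0,0,0,0,0,0.5]]' >/dev/null
python3 d.py 441.3 280 100 204
python3 -m inch '[[0,0,0,0,0,0.6,0.5],[0,0,0,0,0,0.54,0.5],[0,0,0,0,0,0,0.5]]' >/dev/null
python3 d.py 441.3 280 100 204
```

```text
t 31.0 p [439.3 279.  126.5] rpy [-3.141 -0.006 -2.733] F [-1.  -1.2 -0.6] T [-0.07 -0.03  0.  ] op 0.5 gf 0.0 q6 -1.42
rz total -0.003 shift [-0.09   0.006  1.059]
t 31.2 p [440.5 279.8 100.5] rpy [-3.141e+00 -2.000e-03 -2.732e+00] F [-0.2 -0.5 -0.8] T [0.03 0.02 0.03] op 0.5 gf 0.0 q6 -1.42
rz total -0.003 shift [-0.031 -0.005  0.018]
```

```bash

python3 -m inch '[[0,0,0,0,0,0,1],[0,0,0,0,0,0,1],[0,0,0,0,0,0,1],[0,0,0,0,0,0,1]]' 40 >/dev/null
python3 d.py 441.3 280 100 136.8
python3 -m inch '[[0,0,0.038,0,0,0,1],[0,0,0.038,0,0,0,1],[0,0,0.038,0,0,0,1],[0,0,0.038,0,0,0,1],[0,0,0.038,0,0,0,1],[0,0,0.038,0,0,0,1],[0,0,0.038,0,0,0,1]]' >/dev/null
python3 d.py 441.3 280 100 136.8
python3 -m inch '[[0,0,0.038,0,0,0,1],[0,0,0.034,0,0,0,1],[0,0,0.034,0,0,0,1],[0,0,0,0,0,0,1]]' >/dev/null
python3 d.py 441.3 280 100 136.8
```

```text
t 31.6 p [441.8 280.4 102.8] rpy [-3.141e+00  2.000e-03 -2.729e+00] F [ 1.5 -3.1  7.2] T [-0.54 -0.08 -0.01] op 0.16 gf 40.6 q6 -1.42
rz total 0.371 shift [ 0.005 -0.024  0.113]
t 32.2 p [441.8 280.1 102.8] rpy [3.141e+00 2.000e-03 2.713e+00] F [ 1.1 -4.7  7.7] T [-0.87 -0.13  0.08] op 0.16 gf 40.7 q6 -0.58
rz total 0.103 shift [ 0.012 -0.018  0.113]
t 32.5 p [441.8 280.  102.9] rpy [3.140e+00 1.000e-03 2.379e+00] F [ 1.4 -5.5  7.9] T [-0.87 -0.18 -0.07] op 0.15 gf 40.8 q6 -0.24
rz total -0.003 shift [ 0.013 -0.015  0.114]
```

Yaw is now 136.3°, on target. Release, lift and check.

```bash

python3 -m inch '[[0,0,0,0,0,0,0.5],[0,0,0,0,0,0,0.5],[0,0,0,0,0,0,0.5],[0,0,0,0,0,-0.9,0.5],[0,0,0,0,0,-0.9,0.5],[0,0,0,0,0,-0.9,0.5],[0,0,0,0,0,-0.9,0.5],[0,0,0,0,0,-0.5,0.5]]' >/dev/null
python3 dl.py | awk '$2>60||/bar|pointer/'
python3 - <<'E'
from h import *
f=shot('wrist','w3.png')
# handle of leaning cover, objects near path
g=shot('scene');W=pts(g)
m=(abs(W[...,0]-600)<35)&(abs(W[...,1]-290)<45)&(W[...,2]>40)
q=W[m];print(len(q),np.nanmin(q,0),np.nanmax(q,0))
for z0,z1 in ((75,85),(85,92),(92,98),(98,104),(104,112)):
  k=q[(q[:,2]>z0)&(q[:,2]<z1)];print(z0,len(k),k.mean(0).round(1) if len(k) else '',k[:,0].max() if len(k) else '')
E
python3 d.py 441 281 200 94.4
```

```text
bar 995 [440.9 280.6 103.9] ((441.8476867675781, 279.7735290527344), (13.779972076416016, 38.16629409790039), 46.479042053222656)
pointer n 54 [434.8 286.8 104.8] ang 134.4
mark 104 [254. 143.] [411.9 306.2  61.2] r 38.7 ang 138.4
601 [565.02985745 245.02196887  91.74431734] [609.92044663 334.86657248 137.06140619]
75 0  
85 1 [607.3 273.6  91.7] 607.3122048465472
92 53 [603.9 296.7  96.5] 609.1899158281083
98 105 [600.8 292.7 100.5] 609.9204466300803
104 52 [586.7 293.2 108.2] 598.417775006392
t 33.3 p [441.3 280.6 204.8] rpy [3.139 0.    2.386] F [ 0.2 -1.2  0.6] T [-0.02  0.06 -0.03] op 0.5 gf 0.0 q6 -0.25
rz total 0.235 shift [ 0.016 -0.012  0.191]
```

View pics/w3.png

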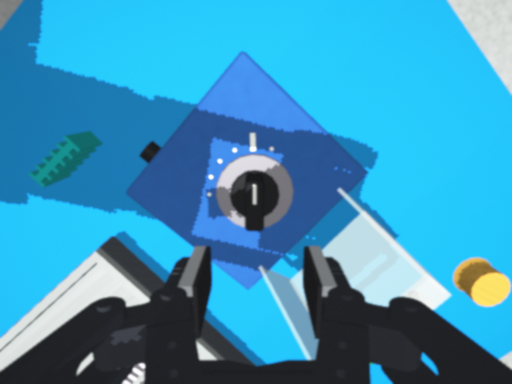

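The pointer at (254,190) is on the thick line at (253,143), and the tin is at the lower right. I need the clearances behind the cover before moving there.

```bash

python3 - <<'E'
from h import *
import pickle
f=pickle.load(open('top1.pkl','rb'))
for n,u,v,h in (('tin',117,143,30),('green',162,155,30),('bottle',165,121,70)): print(n,ray(f,u,v,h).round())
E
python3 d.py 636 296.5 200 184.4
```

```text
tin [683. 374.  30.]
green [652. 251.  30.]
bottle [734. 239.  70.]
t 33.3 p [441.3 280.6 204.8] rpy [3.139 0.    2.386] F [ 0.2 -1.2  0.6] T [-0.02  0.06 -0.03] op 0.5 gf 0.0 q6 -0.25
rz total -0.265 shift [-7.812  0.036  0.191]
```

```bash

python3 -m inch '[[0,0,-0.038,0,0,0,1],[0,0,-0.038,0,0,-0.4,1],[0,0,-0.038,0,0,-0.4,1],[0,0,-0.038,0,0,0,1],[0,0,-0.038,0,0,0,1],[0,0,-0.038,0,0,0,1],[0,0,-0.037,0,0,0,1]]' >/dev/null
python3 -m inch '[[0,0,0,-0.98,0,0,1],[0,0,0,-0.98,0,0,1],[0,0,0,-0.98,0,0,1],[0,0,0,-0.98,0,0,1],[0,0,0,-0.98,0,0,1],[0,0,0,-0.98,0,0,1],[0,0,0,-0.98,0,0,1],[0,0,0,-0.96,0,0,1]]' >/dev/null
python3 -m inch '[[0,0,0,0,0,0,1],[0,0,0,0,0,0,1]]' >/dev/null
python3 d.py 636 296.5 104 184.4
```

```text
t 34.7 p [635.8 294.7 221.6] rpy [-3.141e+00 -3.000e-03 -3.066e+00] F [-0.6 -0.4 -0.5] T [ 0.03  0.04 -0.02] op -0.0 gf 0.0 q6 -1.21
rz total -0.0 shift [-0.013  0.071  4.704]
```

```bash

python3 -m inch '[[0,0,0,0,0.05,0.94,1],[0,0,0,0,0,0.94,1],[0,0,0,0,0,0.94,1],[0,0,0,0,0,0.94,1],[0,0,0,0,0,0.94,1],[0,0,0,0,0,0,1],[0,0,0,0.3,0,0,1],[0,0,0,0.3,0,0,1]]' >/dev/null
python3 d.py 620 296.5 104 184.4
python3 -m inch '[[0,0,0,0.22,0,-0.53,1],[0,0,0,0.22,0,-0.53,1],[0,0,0,0.38,0,-0.48,1],[0,0,0,0.38,0,-0.48,1]]' >/dev/null
python3 d.py 590 296.5 155 184.4
python3 - <<'E'
from h import *
f=shot('scene');W=pts(f)
cv2.imwrite('pics/s4.png',cv2.cvtColor(cv2.resize(f['pixels'][180:330,270:470],(800,600)),cv2.COLOR_RGB2BGR))
E
```

```text
t 35.4 p [620.2 295.4 107.3] rpy [ 3.141  0.    -3.065] F [-0.2  0.2  0.6] T [ 0.02 -0.03 -0.01] op -0.0 gf 0.0 q6 -1.21
rz total -0.0 shift [0.006 0.045 0.132]
t 35.7 p [591.9 293.3 160.6] rpy [ 3.14   0.005 -3.065] F [ 2.3 -0.   1.4] T [-0.11 -0.4   0.06] op 0.0 gf 1.1 q6 -1.19
rz total -0.0 shift [0.065 0.133 0.226]
```

View pics/s4.png

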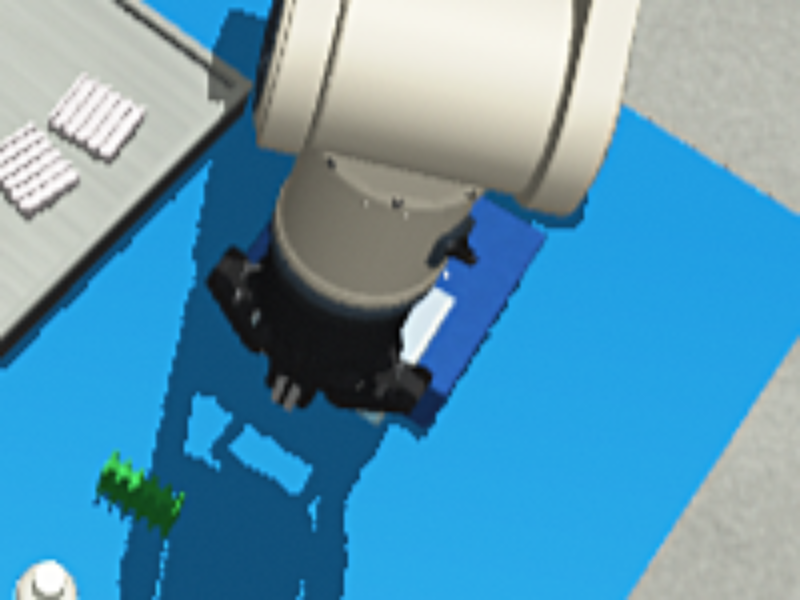

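The gripper is carrying the handle up (2.3 N contact). Two sinks look close together, at (100,115) and (40,170) in the crop, so one may have been knocked. I'll finish closing and then check.

```bash

python3 -m inch '[[0,0,0,0.48,0,-0.3,1],[0,0,0,0.48,0,-0.3,1],[0,0,0,0.38,0,-0.14,1],[0,0,0,0.38,0,-0.14,1],[0,0,0,0.4,0,-0.1,1],[0,0,0,0.4,0,-0.1,1]]' >/dev/null
python3 d.py 526 291 188 184.4
python3 -m inch '[[0,0,0,0.4,0,0,1],[0,0,0,0.4,0,0,1],[0,0,0,0.4,0,0,1],[0,0,0,0.3,0,0,1],[0,0,0,0,0,0,1],[0,0,0,0,0,0,1],[0,0,0,0,0,0,1],[0,0,0,0,0,0,1]]' >/dev/null
python3 d.py 500 291 188 184.4
python3 -m inch '[[0,0,0,0,0,-0.9,1],[0,0,0,0,0,-0.9,1],[0,0,0,0.5,0.5,-0.9,1],[0,0,0,0.9,0,0,1],[0,0,0,0.9,0,0,1],[0,0,0,0.9,0,0,1],[0,0,0,0.9,0,0,1],[0,0,0,0.9,0,0,1]]' >/dev/null
python3 k.py 406 279 120 160
python3 s.py t5.png
python3 d.py 500 291 188 184.4
```

```text
t 36.3 p [529.3 288.7 187.5] rpy [ 3.139  0.006 -3.066] F [-1.  -0.2  0.6] T [ 0.   -0.06  0.05] op -0.0 gf 0.3 q6 -1.15
rz total -0.0 shift [ 0.126  0.101 -0.019]
t 37.0 p [491.1 285.4 183.9] rpy [ 3.142  0.    -3.065] F [-0.1 -0.  -0.2] T [-0.03 -0.07 -0.02] op -0.0 gf 0.0 q6 -1.12
rz total -0.0 shift [-0.37   0.198 -0.165]
785 [404.9 267.4 140.7] ((406.39190673828125, 277.9053039550781), (10.308579444885254, 67.41060638427734), 4.439072608947754)
sink 216 [229. 196.] [539.2  65.5  60.4] zmin/max 57.0 67.0 ((539.18212890625, 65.5716552734375), (50.076759338378906, 44.080509185791016), 77.30262756347656)
sink 184 [284. 205.] [518.5 -73.5  60.3] zmin/max 57.0 65.0 ((519.5272827148438, -72.91688537597656), (49.54920959472656, 43.73660659790039), 70.16034698486328)
sink 219 [225. 220.] [478.4  74.1  60.2] zmin/max 57.0 66.0 ((478.3271789550781, 73.60371398925781), (43.826602935791016, 50.02583694458008), 5.818631649017334)
t 37.7 p [362.8 287.6 251.3] rpy [-3.141e+00 -2.000e-03 -3.064e+00] F [-0.   0.  -0.6] T [-0.01  0.04  0.  ] op -0.0 gf 0.0 q6 -0.98
rz total 0.0 shift [-5.484 -0.285  2.534]
```

View pics/t5.png

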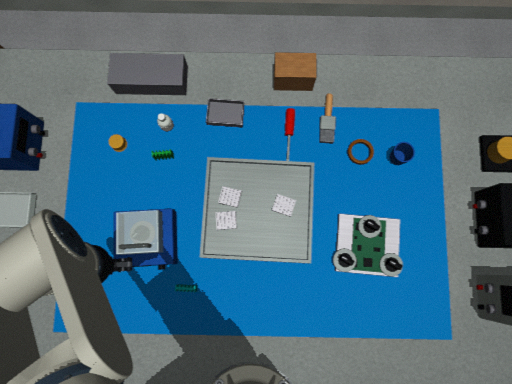

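Sink C was knocked about 50 mm, to (478,74). It still lies flat (z 60), inside the rim and clear of the others. The cover handle is back at (406,278,141), so the cover is closed. The arm is clear.

```bash
python3 -m inch '[[0,0,0,0,0,0,1],[0,0,0,0,0,0,1]]' >/dev/null; python3 -c "
from rig import r; print(r.sign_off())"
```

```text
the job is handed in; nothing more can be done
None
```

The job is handed in: all three knobs are at their stops, the three sinks lie flat inside the rim, the dial is on the thick line and the cover is shut, though the hand-in returned no verdict.

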